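# Make up the bedside carafe sets from the pile of tumblers

## Task

The four coloured glass tumblers fresh from the kiln are piled mouth down on the round kiln shelf, one on top of three. Make up the four bedside water sets for the sale table: take the pile apart and put each tumbler, still mouth down, over the neck of the carafe of its own colour, so that it stands level on the carafe's shoulder and is let go. It is all glass: lower each tumbler right down before letting go, never drop one, tip nothing over, and leave the carafes and the grey bud vase standing where they are.

Things in the scene. Friction and masses are not known exactly. Their poses are not given: they have to be found in the camera images.
- tumbler_blue_mid (a point): the cobalt blue glass tumbler: straight-sided, 64 mm outside diameter, 57 mm inside, 74 mm tall, 0.12 to 0.2 kg. Stands mouth down, flat closed base up; it is one of the three that stand in a triangle, centres about 80 mm apart, on the kiln shelf (a fixed round beige slab 190 mm across, 12 mm thick) with the fourth resting on them. This point is its centre on its axis, 37 mm above its rim; z points up.
- tumbler_green_mid (a point): the bottle green glass tumbler: straight-sided, 64 mm outside diameter, 57 mm inside, 74 mm tall, 0.12 to 0.2 kg. Stands mouth down, flat closed base up; it is one of the three that stand in a triangle, centres about 80 mm apart, on the kiln shelf (a fixed round beige slab 190 mm across, 12 mm thick) with the fourth resting on them. This point is its centre on its axis, 37 mm above its rim; z points up.
- tumbler_amber_mid (a point): the amber yellow-orange glass tumbler: straight-sided, 64 mm outside diameter, 57 mm inside, 74 mm tall, 0.12 to 0.2 kg. Stands mouth down, flat closed base up; it is one of the three that stand in a triangle, centres about 80 mm apart, on the kiln shelf (a fixed round beige slab 190 mm across, 12 mm thick) with the fourth resting on them. This point is its centre on its axis, 37 mm above its rim; z points up.
- tumbler_cranberry_mid (a point): the cranberry red glass tumbler: straight-sided, 64 mm outside diameter, 57 mm inside, 74 mm tall, 0.12 to 0.2 kg. Stands mouth down, flat closed base up; it is the one on top of the pile, its rim resting on the bases of the other three, 86 mm above the table. This point is its centre on its axis, 37 mm above its rim; z points up.
- carafe_blue_shoulder (a point): the cobalt blue glass carafe, standing loose on the table: round body 90 mm in diameter and 100 mm high with a flat shoulder on top, from whose middle rises a neck 65 mm high (32 mm in diameter, lip 36 mm), so 165 mm tall in all; about 0.55 kg. This point lies on its axis at the height of the flat shoulder (foot of the neck); z points up. An upturned tumbler goes over the neck with up to 9 mm to spare all round and stands with its rim on the shoulder.
- carafe_green_shoulder (a point): the bottle green glass carafe, standing loose on the table: round body 90 mm in diameter and 100 mm high with a flat shoulder on top, from whose middle rises a neck 65 mm high (32 mm in diameter, lip 36 mm), so 165 mm tall in all; about 0.55 kg. This point lies on its axis at the height of the flat shoulder (foot of the neck); z points up. An upturned tumbler goes over the neck with up to 9 mm to spare all round and stands with its rim on the shoulder.
- carafe_amber_shoulder (a point): the amber yellow-orange glass carafe, standing loose on the table: round body 90 mm in diameter and 100 mm high with a flat shoulder on top, from whose middle rises a neck 65 mm high (32 mm in diameter, lip 36 mm), so 165 mm tall in all; about 0.55 kg. This point lies on its axis at the height of the flat shoulder (foot of the neck); z points up. An upturned tumbler goes over the neck with up to 9 mm to spare all round and stands with its rim on the shoulder.
- carafe_cranberry_shoulder (a point): the cranberry red glass carafe, standing loose on the table: round body 90 mm in diameter and 100 mm high with a flat shoulder on top, from whose middle rises a neck 65 mm high (32 mm in diameter, lip 36 mm), so 165 mm tall in all; about 0.55 kg. This point lies on its axis at the height of the flat shoulder (foot of the neck); z points up. An upturned tumbler goes over the neck with up to 9 mm to spare all round and stands with its rim on the shoulder.
- bud_vase_mid (a point): a bystander: smoky grey glass bud vase, standing loose, 62 mm in diameter at the belly, 120 mm tall; this point is half-way up on its axis.
Things that resemble listed ones, but are neither listed nor needed, are in the scene too. Leave any black look-alike of the part that bears tumbler_blue_mid alone.

How it is judged (in metres and radians):
At the end, for the whole second after the job is handed in: Each tumbler stands mouth down on the shoulder of its own colour's carafe: axes within 15 mm, centre 31 to 43 mm above the shoulder, tilt under 0.1 rad, at rest, released. Carafes upright (0.1 rad) and within 50 mm, vase within 40 mm, of where they stood (horizontal distance between tumbler_blue_mid and carafe_blue_shoulder below 0.015 m and z of tumbler_blue_mid in the frame of carafe_blue_shoulder between 0.031 and 0.043 m and angle between each of tumbler_blue_mid, carafe_blue_shoulder, tumbler_green_mid, carafe_green_shoulder, tumbler_amber_mid, carafe_amber_shoulder, tumbler_cranberry_mid, carafe_cranberry_shoulder's own z axis and vertical below 0.1 rad and distance of each of carafe_blue_shoulder, carafe_green_shoulder, carafe_amber_shoulder, carafe_cranberry_shoulder from where it was at the start of the episode below 0.05 m and linear speed of each of tumbler_blue, tumbler_green, tumbler_amber, tumbler_cranberry below 0.03 m/s and horizontal distance between tumbler_green_mid and carafe_green_shoulder below 0.015 m and z of tumbler_green_mid in the frame of carafe_green_shoulder between 0.031 and 0.043 m and horizontal distance between tumbler_amber_mid and carafe_amber_shoulder below 0.015 m and z of tumbler_amber_mid in the frame of carafe_amber_shoulder between 0.031 and 0.043 m and horizontal distance between tumbler_cranberry_mid and carafe_cranberry_shoulder below 0.015 m and z of tumbler_cranberry_mid in the frame of carafe_cranberry_shoulder between 0.031 and 0.043 m and distance of bud_vase_mid from where it was at the start of the episode below 0.04 m); the robot touches nothing.
It fails at once if a glass thing is knocked or tipped over (leaning more than 35 degrees) (angle between any of tumbler_blue_mid, carafe_blue_shoulder, tumbler_green_mid, carafe_green_shoulder, tumbler_amber_mid, carafe_amber_shoulder, tumbler_cranberry_mid, carafe_cranberry_shoulder, bud_vase_mid's own z axis and vertical above 0.61 rad).
It fails at once if a tumbler is dropped (falls freely faster than 0.6 m/s, about 20 mm) ((linear speed of tumbler_blue above 0.6 m/s and contact force between tumbler_blue and the fingers below 0.1 N) or (linear speed of tumbler_green above 0.6 m/s and contact force between tumbler_green and the fingers below 0.1 N) or (linear speed of tumbler_amber above 0.6 m/s and contact force between tumbler_amber and the fingers below 0.1 N) or (linear speed of tumbler_cranberry above 0.6 m/s and contact force between tumbler_cranberry and the fingers below 0.1 N)).
It fails at once if a carafe is shoved more than 50 mm, or the vase more than 40 mm (distance of any of carafe_blue_shoulder, carafe_green_shoulder, carafe_amber_shoulder, carafe_cranberry_shoulder from where it was at the start of the episode above 0.05 m or distance of bud_vase_mid from where it was at the start of the episode above 0.04 m).
It also fails if it takes over 112 s, if anything falls off the work surface, if the arm or the gripper's body presses on something with over 40 N, if the wrist force passes 120 N, or if a joint passes its speed limit or range.

## Robot

A 6-joint arm with a two-finger parallel gripper is mounted at the origin on the work surface. World frame = base frame: x ahead of the robot, y to its left, z up, the work surface at z = 0. Lengths are in m, angles in degrees, forces in N, time in s.
With the tool pointing down it reaches from about 0.15 to 0.775 m from the base axis. Payload 6.1 kg.
Tool frame: the origin (TCP) lies on the mounting face of the last link; the fingertips stand 173 mm ahead of it and the grasp point (between the pads) lies 155 mm ahead of it; z points along the fingers, y is the direction in which the jaws open and shut (so a half turn about z gives the same grasp; the last joint's range is limited). The gripper opens to 85 mm and grips with 20 to 120 N. Pads are 22 mm wide; open, the fingers measure 114 mm over their backs; the gripper's body (76 mm by 85 mm) begins 54 mm behind the grasp point. The pads swing forward as they close: fully open they stand 13 mm farther back than shut.
Start: joints at [68.698, 7.208, -2.269, 80.523, 0, 90], TCP at [0.191, 0.489, 0.405] pointing down, gripper open.
Joint ranges: [-155.77, 155.77], [-54.66, 111.73], [-72.52, 77.12], [-102.08, 115.82], [-83.92, 84.16], [-180, 180]. Speed limits (degrees/s): [136.94, 136.94, 172.46, 180, 180, 180].

## Interface

Orientations are given as [roll, pitch, yaw] about the fixed x, y, z axes, in that order (R = Rz(yaw) Ry(pitch) Rx(roll)).
In Python, from rig import ctrl gives the robot as it stands. The module is installed in compiled form; this text tells all that it offers.
- The arm moves only by the tool arm_command, never from a script. Its argument "rows" is a list of rows, each a list of 3 entries, a list of its own where there are three numbers: the opening in per cent of the stroke, from 0 (shut) to 100 (fully open), then the shift along the tool's x, y, z each as a share of 3 cm, from -1 to 1, then the turn, a rotation vector about the tool's x, y, z each as a share of 0.15 rad, from -1 to 1. In form: [[claw, [dx, dy, dz], [ax, ay, az]], ...]. A call has 1 to 12 rows; each row shifts and turns the commanded pose from where the row before left it, along the tool's axes as they then stand; what a row does not reach is not made up. A row lasts 1/10 s, in which the tool goes at most 50 mm and 8.59 degrees, less where a joint would pass 70% of its speed; a pose out of reach is approached as far as the arm can. A call with a number of a shift or a turn outside -1 to 1 is refused whole. A call with a gripper value outside its range is refused whole. The fingers move at their own pace and stop on an object; "force" is the grip in N (left out, the last holds). Time passes only in rows, so rows that do not move let the fingers close. It gives the time, the measured TCP pose, the force and the opening at its end, in the units of the state.
- ctrl.observe(): the state, without advancing time (a new reading comes with each control period).
- ctrl.read_camera(name): name is "side" or "top" or "wrist"; returns the picture (384x512x3 uint8, red, green, blue); there is no depth.
- ctrl.get_calibration(name): a dict with "K" (3x3 intrinsics, pixels), "R" (3x3) and "t" (3): a world point X has camera coordinates R X + t. Camera axes: x right, y down, z forward; pixel columns grow to the right and rows downward; lengths in m; the calibration is good to about 2 mm. A picture is of the moment at which its call begins: read the wrist's pose just before it. get_calibration takes no time and is no camera call; for the wrist camera it gives the pose at the moment of the call.
- ctrl.finish_job(): hands the job in, once; it reports no verdict.
The state is a dict: "clock": time; "q": joint angles; "joint_velocities": joint speeds; "joint_torque": joint torques, N m; "ee_pos": TCP position; "tool_rot": TCP orientation; "force": force on the tool from outside, world axes, zero at the start; "wrist_torque": the same for the moment, N m; "finger_gap": finger opening in m.
Only numpy, scipy, OpenCV 4.12 (cv2) and the standard library are available. Lean on these libraries where they do the work, as an engineer would, in place of code of your own. Each camera call takes 0.05 s, during which the arm holds its last target. There are 200 camera calls.

## Working session

There is one attempt and no reset: what is moved stays moved. The work goes in short steps, Python scripts to look and compute and a tool call to move; the robot and the scene stay as the last step left them, time stands still between calls to the robot, and variables do not carry over. Pictures are saved under pics/ and viewed, about 12 in all and at most 16, crops included, and the job is handed in when it is done.

Besides the shell and the picture viewer there is one more tool, called after "Emit:" as a command line: name --argument value ..., lists and objects as JSON in quotes. arm_command: Moves the arm, as the interface text tells. Its arguments: {"type":"object","properties":{"rows":{"type":"array"},"force":{"type":"number"}},"required":["rows"]}

```bash
mkdir -p pics
python3 - <<'E'
from rig import ctrl
import cv2,numpy as np
np.set_printoptions(precision=4,suppress=True)
print(ctrl.observe())
for n in("top","side"):
    c=ctrl.get_calibration(n);print(n,c)
    cv2.imwrite(f"pics/{n}0.png",ctrl.read_camera(n)[:,:,::-1])
E
```

```text
{'clock': 0.0, 'q': array([68.6976,  7.2424, -2.3273, 80.5246,  0.0009, 89.999 ]), 'joint_velocities': array([ 0.0335, -0.0064, -0.0012,  0.0099, -0.0668, -0.0161]), 'joint_torque': array([  0.0029, -43.5915,  35.2922,   0.0175,   0.0002,   0.    ]), 'ee_pos': array([0.1907, 0.489 , 0.4039]), 'tool_rot': array([-179.9057,   -0.0009,  158.6986]), 'force': array([-0.3231,  0.7122, -0.7181]), 'wrist_torque': array([ 0.0124,  0.0577, -0.0268]), 'finger_gap': 0.08550436144596457}
top {'K': array([[347.2193,   0.    , 251.6776],
       [  0.    , 347.2193, 187.1416],
       [  0.    ,   0.    ,   1.    ]]), 'R': array([[-0.1299, -0.9915,  0.0041],
       [-0.9683,  0.126 , -0.2157],
       [ 0.2134, -0.032 , -0.9764]]), 't': array([0.0617, 0.6109, 0.9251])}
side {'K': array([[489.5698,   0.    , 254.8499],
       [  0.    , 489.5698, 197.2535],
       [  0.    ,   0.    ,   1.    ]]), 'R': array([[-0.9974, -0.0713,  0.0135],
       [-0.0563,  0.6432, -0.7636],
       [ 0.0457, -0.7623, -0.6456]]), 't': array([0.5808, 0.0968, 1.2045])}
```

View pics/top0.png

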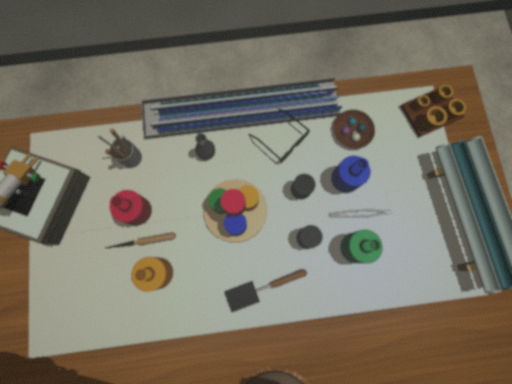

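View pics/side0.png

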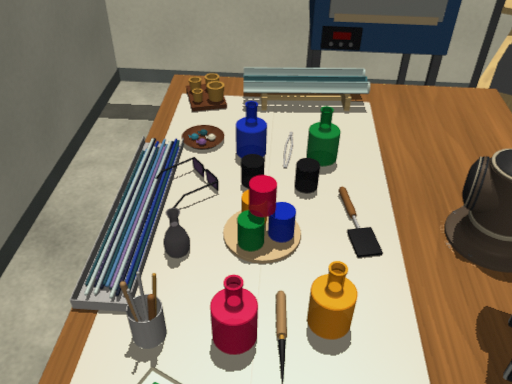

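Top view: carafes cranberry (127,207), amber (150,273), blue (352,173), green (363,246). The pile is at (235,210), the vase at (203,148), and the black look-alikes are at (303,187) and (309,237). The side view agrees.

```bash
cat > h.py <<'E'
from rig import ctrl
import cv2,numpy as np
np.set_printoptions(precision=4,suppress=True)
HUE={'blue':(112,128),'green':(50,85),'amber':(12,26),'cran':(165,180)}
def mask(im,c,smin=150,vmin=50):
    h=cv2.cvtColor(im,cv2.COLOR_RGB2HSV);a,b=HUE[c]
    return cv2.inRange(h,(a,smin,vmin),(b,255,255))
def blobs(im,c,amin=60,**k):
    n,l,s,ce=cv2.connectedComponentsWithStats(mask(im,c,**k))
    return [(s[i],ce[i],l==i) for i in range(1,n) if s[i][4]>amin]
def ray(cal,p):
    d=cal['R'].T@np.linalg.solve(cal['K'],[p[0],p[1],1.]);return -cal['R'].T@cal['t'],d
def cast(cal,p,z):
    C,d=ray(cal,p);return (C+d*(z-C[2])/d[2])[:2]
def proj(cal,X):
    x=cal['K']@(cal['R']@np.asarray(X,float)+cal['t']);return x[:2]/x[2]
def axis2(c1,p1,c2,p2):
    A,b=[],[]
    for c,p in((c1,p1),(c2,p2)):
        C,d=ray(c,p);n=np.array([-d[1],d[0]])/np.hypot(d[0],d[1]);A.append(n);b.append(n@C[:2])
    return np.linalg.solve(A,b)
def snap(n,f=None):
    cal=ctrl.get_calibration(n);im=ctrl.read_camera(n)
    if f:cv2.imwrite(f"pics/{f}.png",im[:,:,::-1])
    return cal,im
E
python3 - <<'E'
from h import *
t={n:ctrl.get_calibration(n) for n in("top","side")}
I={n:cv2.imread(f"pics/{n}0.png")[:,:,::-1].copy() for n in t}
for c in HUE:
    B={n:[b for b in blobs(I[n],c) ] for n in t}
    for n in t:
        for s,ce,m in B[n]: print(c,n,s,ce, 'z.06',cast(t[n],ce,.06),'z.086',cast(t[n],ce,.086),'z.16',cast(t[n],ce,.16))
    k=lambda n:max(B[n],key=lambda b:b[0][4])[1]
    print(c,'carafe axis',axis2(t['top'],k('top'),t['side'],k('side')))
print('vase',cast(t['top'],(204,148),.06))
w=ctrl.get_calibration('wrist');o=ctrl.observe();print('wrist',w['K'][0],-w['R'].T@w['t'],w['R'],o['ee_pos'])
E
```

```text
blue top [340 157  29  29 384] [352.2552 171.9141] z.06 [ 0.6224 -0.314 ] z.086 [ 0.6165 -0.3053] z.16 [ 0.5998 -0.2804]
blue top [225 217  20  16 243] [234.8519 224.2387] z.06 [0.5155 0.0426] z.086 [0.5124 0.0418] z.16 [0.5038 0.0396]
blue side [ 237  101   30   57 1223] [250.9354 132.6713] z.06 [ 0.6175 -0.3203] z.086 [ 0.6146 -0.2799] z.16 [ 0.6063 -0.1649]
blue side [165 139  12  30  82] [170.3293 154.1341] z.06 [ 0.8304 -0.1915] z.086 [ 0.8205 -0.1554] z.16 [ 0.7921 -0.0526]
blue side [126 170  40 114 341] [145.6158 226.    ] z.06 [0.8291 0.0964] z.086 [0.8191 0.1229] z.16 [0.7909 0.1986]
blue side [269 202  27  40 855] [281.9275 222.1368] z.06 [0.5155 0.0563] z.086 [0.516  0.0842] z.16 [0.5173 0.1637]
blue carafe axis [ 0.6164 -0.3052]
green side [ 307  107   33   59 1285] [323.6031 139.0054] z.06 [ 0.4054 -0.3061] z.086 [ 0.4095 -0.2662] z.16 [ 0.4212 -0.1525]
green side [238 210  26  41 869] [249.8688 230.931 ] z.06 [0.588  0.0921] z.086 [0.586  0.1188] z.16 [0.5805 0.1949]Traceback (most recent call last):
  File "<stdin>", line 9, in <module>
  File "<stdin>", line 8, in <lambda>
ValueError: max() iterable argument is empty
```

Run:
```python
from h import *
t={n:ctrl.get_calibration(n) for n in("top","side")}
I={n:cv2.imread(f"pics/{n}0.png")[:,:,::-1].copy() for n in t}
h=cv2.cvtColor(I['top'],cv2.COLOR_RGB2HSV)
print('hsv green',h[246,363],h[200,217],'amber',h[273,150],h[198,250],'cran',h[207,127],h[202,233])
HUE['green']=(45,95);HUE['amber']=(10,28)
for c in HUE:
    B={n:[b for b in blobs(I[n],c,smin=140 if c!='amber' else 190,vmin=40) ] for n in t}
    for n in t:
        for s,ce,m in B[n]: print(c,n,s,ce, 'z.06',cast(t[n],ce,.06),'z.086',cast(t[n],ce,.086),'z.16',cast(t[n],ce,.16))
    k=lambda n:max(B[n],key=lambda b:b[0][4])[1]
    if B['top'] and B['side']:print(c,'carafe axis',axis2(t['top'],k('top'),t['side'],k('side')))
print('vase',cast(t['top'],(204,148),.06))
w=ctrl.get_calibration('wrist');o=ctrl.observe();print('wrist',w['K'][0],-w['R'].T@w['t'],w['R'],o['ee_pos'])
```

```text
hsv green [ 69 114 101] [61 86 80] amber [ 18 172 145] [ 21 174 167] cran [177 158 123] [175 173 164]
blue top [339 157  30  29 546] [352.8864 171.6502] z.06 [ 0.6229 -0.316 ] z.086 [ 0.617  -0.3072] z.16 [ 0.6003 -0.2821]
blue top [225 216  20  18 278] [234.8489 224.2374] z.06 [0.5155 0.0426] z.086 [0.5124 0.0418] z.16 [0.5038 0.0396]
blue side [ 237  101   30   57 1228] [250.9414 132.6718] z.06 [ 0.6175 -0.3203] z.086 [ 0.6146 -0.2799] z.16 [ 0.6063 -0.1649]
blue side [165 139  12  30  86] [170.2442 154.1744] z.06 [ 0.8306 -0.1913] z.086 [ 0.8206 -0.1552] z.16 [ 0.7922 -0.0524]
blue side [126 170  41 114 352] [145.6619 225.7443] z.06 [0.8292 0.0955] z.086 [0.8192 0.1221] z.16 [0.791  0.1978]
blue side [269 202  27  40 855] [281.9275 222.1368] z.06 [0.5155 0.0563] z.086 [0.516  0.0842] z.16 [0.5173 0.1637]
blue carafe axis [ 0.6165 -0.3064]
green side [ 307  107   33   59 1298] [323.5824 139.0786] z.06 [ 0.4054 -0.3057] z.086 [ 0.4096 -0.2658] z.16 [ 0.4213 -0.1522]
green side [238 210  27  41 893] [250.1142 231.0045] z.06 [0.5874 0.0923] z.086 [0.5855 0.119 ] z.16 [0.58  0.195]
amb
[... 230 characters left out ...]
0.3602]
cran top [111 191  32  31 704] [126.8182 206.2216] z.06 [0.6059 0.3402] z.086 [0.6005 0.3315] z.16 [0.585  0.3067]
cran top [221 190  24  24 429] [232.6713 201.1888] z.06 [0.5815 0.0409] z.086 [0.5767 0.0401] z.16 [0.5631 0.0381]
cran side [ 248  174   29   43 1004] [262.2321 194.5   ] z.06 [ 0.5675 -0.0404] z.086 [ 0.5663 -0.0093] z.16 [0.5627 0.0793]
cran side [ 211  275   47   79 2872] [233.8691 316.9718] z.06 [0.5999 0.3309] z.086 [0.5976 0.3497] z.16 [0.5909 0.4032]
cran carafe axis [0.5999 0.3307]
vase [0.7504 0.1058]
wrist [341.6184   0.     255.9614] [0.124  0.5139 0.3733] [[ 0.3636  0.9315 -0.0018]
 [ 0.8957 -0.3491  0.2755]
 [ 0.256  -0.1018 -0.9613]] [0.1907 0.489  0.404 ]
```

Run:
```python
from h import *
t={n:ctrl.get_calibration(n) for n in("top","side")}
I={n:cv2.imread(f"pics/{n}0.png")[:,:,::-1].copy() for n in t}
HUE['green']=(45,95);HUE['amber']=(14,24)
side={'green':(323.6,139.08),'amber':(331.8,302.8)}
for c,sm in(('green',70),('amber',130)):
    for s,ce,m in blobs(I['top'],c,smin=sm,vmin=60,amin=100):
        print(c,s,ce,'z.086',cast(t['top'],ce,.086),'carafe',axis2(t['top'],ce,t['side'],side[c]))
C,d=ray(t['side'],(250.1,231))
for c,p in(('cran',(262.2,194.5)),('blue',(281.93,222.1))):
  q={'cran':(232.67,201.19),'blue':(234.85,224.24)}[c]; print(c,axis2(t['top'],q,t['side'],p))
```

```text
green [ 453  142   59  146 1302] [480.8548 215.0284] z.086 [ 0.4498 -0.6337] carafe [ 0.4172 -0.191 ]
green [208 188  17  24 238] [215.1933 198.8655] z.086 [0.5895 0.0875] carafe [0.4399 0.0286]
green [348 230  34  33 881] [364.5619 246.1407] z.086 [ 0.4083 -0.2985] carafe [ 0.408  -0.2807]
amber [ 336   66  176  145 4181] [443.3547 102.8665] z.086 [ 0.7898 -0.614 ] carafe [0.3687 0.0679]
amber [416  95  16  13 130] [423.8692 100.8692] z.086 [ 0.8035 -0.5581] carafe [0.3677 0.0628]
amber [426 105  24  23 340] [436.4647 115.25  ] z.086 [ 0.754  -0.5841] carafe [0.3691 0.0699]
amber [   0  106  140   55 2239] [ 54.9433 124.8941] z.086 [0.867  0.5257] carafe [ 0.3463 -0.0478]
amber [  5 155  32  30 308] [ 19.2695 169.0747] z.086 [0.7459 0.6265] carafe [ 0.335  -0.1059]
amber [239 186  20  23 281] [249.9288 195.9751] z.086 [ 0.5851 -0.0092] carafe [0.3592 0.0192]
amber [   0  230   29  131 3265] [ 13.3247 294.2634] z.086 [0.4056 0.6375] carafe [0.4034 0.247 ]
amber [132 258  39  33 979] [150.0511 273.7528] z.086 [0.4112 0.2802] carafe [0.4115 0.2885]
amber [   39   290   473    94 23487] [326.0571 352.0815] z.086 [ 0.1606 -0.1486] carafe [ 0.3516 -0.0202]
cran [0.5644 0.0383]
blue [0.5153 0.0425]
```

Emit:
arm_command --rows '[[100, [0, 0, 0], [0, 0, -0.83]], [100, [0, 0, 0], [0, 0, -0.83]], [100, [0, 0, 0], [0, 0, -0.82]], [100, [-1, -0.6, 0], [0, 0, 0]], [100, [-1, -0.6, 0], [0, 0, 0]], [100, [-1, -0.6, 0], [0, 0, 0]], [100, [-1, -0.6, 0], [0, 0, 0]], [100, [-1, -0.6, 0], [0, 0, 0]], [100, [-1, -0.6, 0], [0, 0, 0]], [100, [-1, -0.6, 0], [0, 0, 0]], [100, [-1, -0.6, 0], [0, 0, 0]], [100, [-1, -0.6, 0], [0, 0, 0]]]'

```text
clock: 1.3
ee_pos: [0.4618, 0.3262, 0.4043]
tool_rot: [-180.0, -0.0, -180.0]
force: [-0.6, 1.0, -0.2]
finger_gap: 0.0854
```

Emit:
arm_command --rows '[[100, [-1, -0.6, 0], [0, 0, 0]], [100, [0, 0, 0], [0, 0, 0]], [100, [0, 0, 0], [0, 0, 0]]]'

```text
clock: 1.6
ee_pos: [0.4912, 0.3087, 0.404]
tool_rot: [-180.0, -0.1, 179.9]
force: [-0.5, 0.0, 0.8]
finger_gap: 0.0852
```

Run:
```python
from h import *
print(ctrl.observe()['q']);snap('wrist','w1');print(ctrl.observe()['ee_pos'],ctrl.observe()['tool_rot'])
```

```text
[32.1457 13.3246  5.0181 81.7785  0.0191 32.2297]
[0.4906 0.3092 0.4042] [-179.98     -0.0687  179.9871]
```

View pics/w1.png

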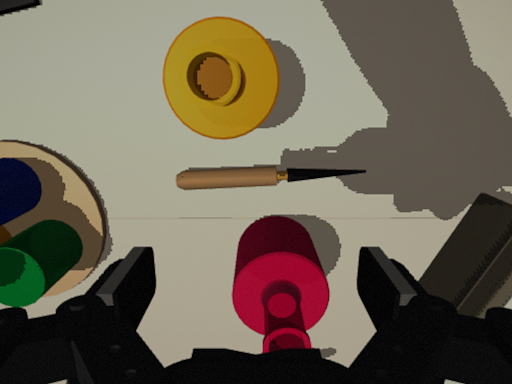

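The wrist view shows the amber carafe from above with its shoulder at (221,78), the cranberry shoulder at (281,291) and the pile at the left.

```bash
cat >> h.py <<'E'
def circ(cal,im,c,box,z,vmin,smin=120):
    """disc of colour c at height z: bright pixels in box -> plane z -> enclosing circle"""
    x0,y0,x1,y1=box;m=mask(im,c,smin,vmin);k=np.zeros_like(m);k[y0:y1,x0:x1]=m[y0:y1,x0:x1]
    k=cv2.morphologyEx(k,cv2.MORPH_OPEN,np.ones((3,3)))
    ct=max(cv2.findContours(k,0,1)[0],key=cv2.contourArea)[:,0]
    P=np.array([cast(cal,p,z) for p in ct],np.float32)
    (x,y),r=cv2.minEnclosingCircle(P);e=cv2.fitEllipse(P)
    return np.array([x,y,r]),np.array(e[0]),np.array(e[1])/2
E
python3 - <<'E'
from h import *
cal=ctrl.get_calibration('wrist');im=cv2.imread('pics/w1.png')[:,:,::-1].copy()
HUE['green']=(45,95);HUE['amber']=(12,26)
h=cv2.cvtColor(im,cv2.COLOR_RGB2HSV)
print(h[240,280],h[260,280],h[290,250],h[85,180])
print('amber',circ(cal,im,'amber',(140,0,330,150),.1,80))
print('cran',circ(cal,im,'cran',(200,200,350,345),.1,(int(h[240,280][2])+int(h[290,250][2]))//2))
print('lip amber outer (215,79)',cast(cal,(215,79),.165),'cran lip',cast(cal,(286,342),.165))
E
```

```text
[174 232  56] [173 239 160] [173 232 163] [ 24 207 170]
amber (array([0.4094, 0.282 , 0.0448]), array([0.4094, 0.2819]), array([0.044 , 0.0442]))
cran (array([0.5968, 0.3304, 0.0444]), array([0.5948, 0.3301]), array([0.0413, 0.0425]))
lip amber outer (215,79) [0.4109 0.2848] cran lip [0.5927 0.3303]
```

Emit:
arm_command --rows '[[100, [-0.24, -0.9, 0], [0, 0, 0]], [100, [-0.24, -0.9, 0], [0, 0, 0]], [100, [-0.24, -0.9, 0], [0, 0, 0]], [100, [-0.24, -0.9, 0], [0, 0, 0]], [100, [-0.24, -0.9, 0], [0, 0, 0]], [100, [-0.24, -0.9, 0], [0, 0, 0]], [100, [-0.24, -0.9, 0], [0, 0, 0]], [100, [-0.24, -0.9, 0], [0, 0, 0]], [100, [-0.24, -0.9, 0], [0, 0, 0]], [100, [-0.24, -0.9, 0], [0, 0, 0]], [100, [0, 0, 0], [0, 0, 0]], [100, [0, 0, 0], [0, 0, 0]]]'

```text
clock: 2.85
ee_pos: [0.5623, 0.0398, 0.4048]
tool_rot: [180.0, -0.0, -180.0]
force: [-0.1, 0.4, -0.1]
finger_gap: 0.0854
```

Run:
```python
from h import *
snap('wrist','w2');print(ctrl.observe()['ee_pos'],ctrl.observe()['tool_rot'])
```

```text
[0.5623 0.0402 0.4048] [ 179.9733   -0.0068 -179.9277]
```

View pics/w2.png

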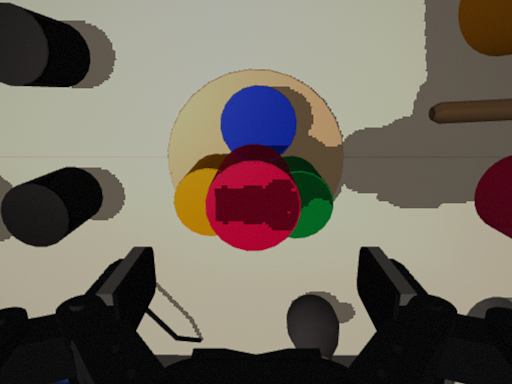

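Run:
```python
from h import *
cal=ctrl.get_calibration('wrist');im=cv2.imread('pics/w2.png')[:,:,::-1].copy()
HUE['amber']=(12,26)
print(circ(cal,im,'cran',(190,140,320,260),.16,110)); print(circ(cal,im,'blue',(200,70,320,165),.086,120))
print(cast(cal,(253.5,205),.16),cast(cal,(212,202),.086),cast(cal,(295,201),.086), cast(cal,(333,201),.086),cast(cal,(174,201),.086))
```

```text
(array([0.5631, 0.0375, 0.0316]), array([0.5631, 0.036 ]), array([0.0271, 0.0299]))
(array([0.5159, 0.0414, 0.0314]), array([0.5115, 0.0412]), array([0.0254, 0.0323]))
[0.5618 0.0381] [0.5835 0.0009] [0.5826 0.0744] [0.5825 0.108 ] [ 0.5826 -0.0327]
```

Emit:
arm_command --rows '[[100, [0, -0.07, 0.8], [0, 0, 0]], [100, [0, 0, 0.8], [0, 0, 0]], [100, [0, 0, 0.8], [0, 0, 0]], [100, [0, 0, 0.8], [0, 0, 0]], [100, [0, 0, 0.5], [0, 0, 0]], [100, [0, 0, 0.33], [0, 0, 0]], [100, [0, 0, 0], [0, 0, 0]], [65, [0, 0, 0], [0, 0, 0]], [65, [0, 0, 0], [0, 0, 0]], [65, [0, 0, 0], [0, 0, 0]], [65, [0, 0, 0], [0, 0, 0]], [65, [0, 0, 0], [0, 0, 0]]]' --force 30

```text
clock: 4.1
ee_pos: [0.5632, 0.0373, 0.2851]
tool_rot: [180.0, 0.1, -180.0]
force: [-0.8, 2.0, 5.6]
finger_gap: 0.0636
```

Emit:
arm_command --rows '[[0, [0, 0, 0], [0, 0, 0]], [0, [0, 0, 0], [0, 0, 0]], [0, [0, 0, -0.2], [0, 0, 0]], [0, [0, 0, -0.4], [0, 0, 0]], [0, [0, 0, -0.6], [0, 0, 0]], [0, [0, 0, -0.8], [0, 0, 0]], [0, [0, 0, -0.8], [0, 0, 0]], [0, [0, 0, -0.6], [0, 0, 0]], [0, [0, 0, -0.3], [0, 0, 0]], [0, [0, 0, 0], [0, 0, 0]]]'

```text
clock: 5.1
ee_pos: [0.563, 0.037, 0.3963]
tool_rot: [180.0, 0.1, -180.0]
force: [-0.2, 0.5, -1.5]
finger_gap: 0.0636
```

Emit:
arm_command --rows '[[0, [-0.08, 0.5, 0], [0, 0, 0]], [0, [-0.1, 0.95, 0], [0, 0, 0]], [0, [-0.1, 0.95, 0], [0, 0, 0]], [0, [-0.1, 0.95, 0], [0, 0, 0]], [0, [-0.1, 0.95, 0], [0, 0, 0]], [0, [-0.1, 0.95, 0], [0, 0, 0]], [0, [-0.1, 0.95, 0], [0, 0, 0]], [0, [-0.1, 0.95, 0], [0, 0, 0]], [0, [-0.1, 0.95, 0], [0, 0, 0]], [0, [-0.1, 0.9, 0], [0, 0, 0]], [0, [-0.1, 0.6, 0], [0, 0, 0]], [0, [-0.05, 0.1, 0], [0, 0, 0]]]'

```text
clock: 6.3
ee_pos: [0.5963, 0.331, 0.3924]
tool_rot: [-179.9, -0.2, -179.8]
force: [0.1, 0.1, -1.1]
finger_gap: 0.0638
```

Run:
```python
from h import *
o=ctrl.observe();print(o['ee_pos'],o['tool_rot'],o['finger_gap']);a=snap('wrist')[1];b=snap('side')[1];cv2.imwrite('pics/m3.png',cv2.resize(np.hstack([a,b]),(800,300))[:,:,::-1])
```

```text
[0.5963 0.331  0.3924] [-179.9469   -0.1653 -179.8254] 0.06382113534867932
```

View pics/m3.png

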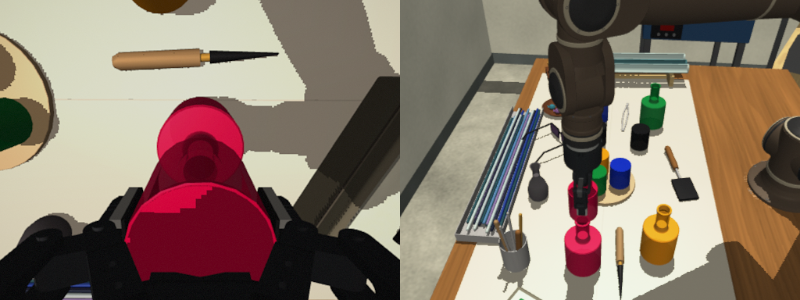

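Emit:
arm_command --rows '[[0, [0, 0, 0.4], [0, 0, 0]], [0, [0, 0, 0.5], [0, 0, 0]], [0, [0, 0, 0.5], [0, 0, 0]], [0, [0, 0, 0.5], [0, 0, 0]], [0, [0, 0, 0.4], [0, 0, 0]], [0, [0, 0, 0.3], [0, 0, 0]], [0, [0, 0, 0.2], [0, 0, 0]], [0, [0, 0, 0], [0, 0, 0]]]'

```text
clock: 7.2
ee_pos: [0.5965, 0.3278, 0.3099]
tool_rot: [-180.0, -0.1, 180.0]
force: [-0.1, -0.2, -1.9]
finger_gap: 0.0633
```

Emit:
arm_command --rows '[[0, [0, 0, 0.12], [0, 0, 0]], [0, [0, 0, 0.1], [0, 0, 0]], [0, [0, 0, 0.08], [0, 0, 0]], [0, [0, 0, 0], [0, 0, 0]], [0, [0, 0, 0], [0, 0, 0]]]'

```text
clock: 7.7
ee_pos: [0.5967, 0.3281, 0.3019]
tool_rot: [-180.0, 0.0, -180.0]
force: [0.6, -0.2, -0.5]
finger_gap: 0.0634
```

Emit:
arm_command --rows '[[0, [0, 0, 0.06], [0, 0, 0]], [0, [0, 0, 0.05], [0, 0, 0]], [0, [0, 0, 0], [0, 0, 0]], [0, [0, 0, 0], [0, 0, 0]]]'

```text
clock: 8.1
ee_pos: [0.5966, 0.3281, 0.2992]
tool_rot: [180.0, 0.0, -180.0]
force: [-0.6, -0.2, 4.2]
finger_gap: 0.0635
```

Emit:
arm_command --rows '[[80, [0, 0, 0], [0, 0, 0]], [90, [0, 0, 0], [0, 0, 0]], [100, [0, 0, 0], [0, 0, 0]], [100, [0, 0, 0], [0, 0, 0]], [100, [0, 0, -0.3], [0, 0, 0]], [100, [0, 0, -0.6], [0, 0, 0]], [100, [0, 0, -0.8], [0, 0, 0]], [100, [0, 0, -0.8], [0, 0, 0]], [100, [0, 0, -0.8], [0, 0, 0]], [100, [0, 0, -0.3], [0, 0, 0]], [100, [0, 0, 0], [0, 0, 0]]]'

```text
clock: 9.2
ee_pos: [0.5968, 0.3282, 0.4083]
tool_rot: [179.9, 0.2, -180.0]
force: [1.1, -0.0, -0.0]
finger_gap: 0.0853
```

Emit:
arm_command --rows '[[100, [0.15, -1, 0], [0, 0, 0]], [100, [0.15, -1, 0], [0, 0, 0]], [100, [0.15, -1, 0], [0, 0, 0]], [100, [0.15, -1, 0], [0, 0, 0]], [100, [0.15, -1, 0], [0, 0, 0]], [100, [0.15, -1, 0], [0, 0, 0]], [100, [0.15, -1, 0], [0, 0, 0]], [100, [0.15, -1, 0], [0, 0, 0]], [100, [0.15, -1, 0], [0, 0, 0]], [100, [0.15, -1, 0], [0, 0, 0]], [100, [0.15, -1, 0], [0, 0, 0]], [100, [0.15, -1, 0], [0, 0, 0]]]'

```text
clock: 10.4
ee_pos: [0.5421, -0.0331, 0.4049]
tool_rot: [180.0, -0.1, -180.0]
force: [0.5, 0.5, -0.1]
finger_gap: 0.0851
```

Emit:
arm_command --rows '[[100, [0.15, -1, 0], [0, 0, 0]], [100, [0.15, -1, 0], [0, 0, 0]], [100, [0.15, -1, 0], [0, 0, 0]], [100, [0.15, -1, 0], [0, 0, 0]], [100, [0.15, -1, 0], [0, 0, 0]], [100, [0.15, -1, 0], [0, 0, 0]], [100, [0.15, -1, 0], [0, 0, 0]], [100, [0.15, -1, 0], [0, 0, 0]], [100, [0.15, -0.6, 0], [0, 0, 0]], [100, [0, 0, 0], [0, 0, 0]], [100, [0, 0, 0], [0, 0, 0]]]'

```text
clock: 11.5
ee_pos: [0.502, -0.29, 0.4052]
tool_rot: [179.9, -0.1, 180.0]
force: [-0.3, 0.3, -0.4]
finger_gap: 0.0854
```

Run:
```python
from h import *
o=ctrl.observe();print(o['ee_pos'],o['tool_rot'],o['finger_gap']);a=snap('wrist','w4')[1];b=snap('side','s4')[1];cv2.imwrite('pics/m4.png',cv2.resize(np.hstack([a,b]),(800,300))[:,:,::-1])
```

```text
[ 0.502  -0.29    0.4052] [179.9237  -0.0928 179.9572] 0.08535396558847513
```

View pics/m4.png

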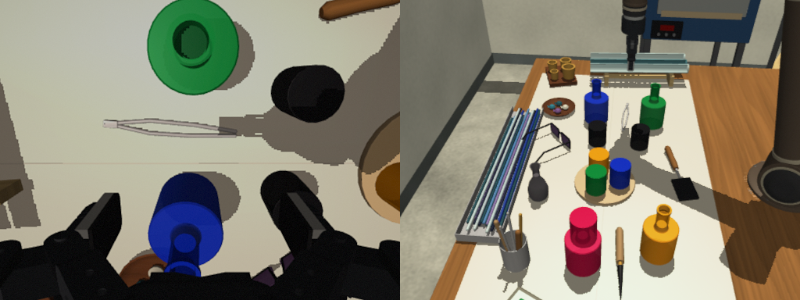

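Cranberry stands on its carafe and the other three are undisturbed. In the full wrist picture the green shoulder is at (247,58) and the blue at (237,300).

Run:
```python
from h import *
cal=ctrl.get_calibration('wrist');im=cv2.imread('pics/w4.png')[:,:,::-1].copy()
HUE['green']=(45,95)
h=cv2.cvtColor(im,cv2.COLOR_RGB2HSV)
print(h[235,240],h[270,240],h[300,200],h[60,205])
print('green',circ(cal,im,'green',(170,0,330,140),.1,90))
print('blue',circ(cal,im,'blue',(170,200,310,335),.1,(int(h[235,240][2])+int(h[300,200][2]))//2))
# check tumblers on shelf again, top view
cs,s=ctrl.get_calibration('side'),cv2.imread('pics/s4.png')[:,:,::-1].copy()
for c,v in(('blue',100),('green',80),('amber',150)):
    for q,ce,m in blobs(s,c,amin=300,smin=150,vmin=v):print(c,q,ce)
```

```text
[115 203  54] [116 225 146] [115 212 150] [ 68 172 139]
green (array([ 0.4076, -0.2972,  0.0438]), array([ 0.4076, -0.2972]), array([0.0429, 0.0434]))
blue (array([ 0.6154, -0.3069,  0.0446]), array([ 0.6131, -0.307 ]), array([0.0407, 0.0426]))
blue [237 117  30  28 516] [250.9826 128.4981]
blue [269 202  27  18 393] [281.9466 210.6819]
green [310 122  30  26 399] [324.5188 131.4762]
green [238 210  27  19 412] [250.7306 219.1772]
amber [ 146   74   79   68 1045] [175.1397 102.2622]
amber [  368    84   117   176 12512] [428.4955 153.1985]
amber [242 189  26  17 359] [254.1337 196.922 ]
amber [ 311  274   46   37 1004] [333.496  294.5717]
amber [  39  312   48   72 1169] [ 62.2609 350.1976]
amber [ 61 313  35  71 555] [ 78.173  348.8703]
amber [ 435  316   77   68 2869] [482.7888 357.3353]
```

Emit:
arm_command --rows '[[100, [-0.04, 0.92, 0], [0, 0, 0]], [100, [-0.04, 0.92, 0], [0, 0, 0]], [100, [-0.04, 0.92, 0], [0, 0, 0]], [100, [-0.04, 0.92, 0], [0, 0, 0]], [100, [-0.04, 0.92, 0], [0, 0, 0]], [100, [-0.04, 0.92, 0], [0, 0, 0]], [100, [-0.04, 0.92, 0], [0, 0, 0]], [100, [-0.04, 0.92, 0], [0, 0, 0]], [100, [-0.04, 0.92, 0], [0, 0, 0]], [100, [-0.04, 0.92, 0], [0, 0, 0]], [100, [-0.04, 0.92, 0], [0, 0, 0]], [100, [-0.02, 0.92, 0], [0, 0, 0]]]'

```text
clock: 12.8
ee_pos: [0.5155, 0.0434, 0.4065]
tool_rot: [180.0, 0.0, -179.9]
force: [0.3, -0.2, -0.1]
finger_gap: 0.0855
```

Emit:
arm_command --rows '[[100, [0, 0, 0], [0, 0, 0]], [100, [0, 0, 0.8], [0, 0, 0]], [100, [0, 0, 1], [0, 0, 0]], [100, [0, 0, 0.7], [0, 0, 0]], [100, [0, 0, 0], [0, 0, 0]], [100, [0, 0, 0], [0, 0, 0]]]'

```text
clock: 13.4
ee_pos: [0.5158, 0.0413, 0.3319]
tool_rot: [-180.0, -0.0, -180.0]
force: [0.6, -0.6, -0.3]
finger_gap: 0.0854
```

Run:
```python
from h import *
o=ctrl.observe();print(o['ee_pos'],o['tool_rot'],o['finger_gap']);cal,im=snap('wrist','w5')
for z in(.086,):
  for X in((.5155,.0415),(.5835,0),(.583,.077)):print(proj(cal,[*X,z]))
```

```text
[0.5158 0.0413 0.3319] [-179.9935   -0.0183 -179.9691] 0.08543601723617189
[257.0307 204.8942]
[199.1231 294.8725]
[306.3986 294.287 ]
```

View pics/w5.png

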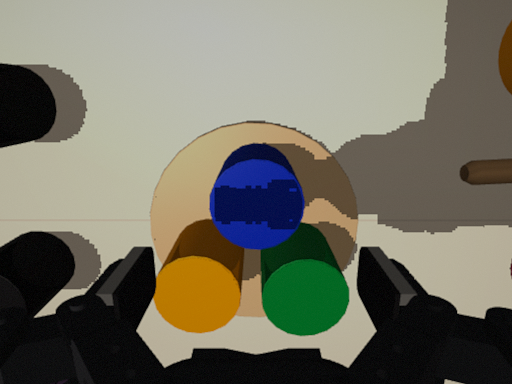

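Disc centres are blue (257,204), amber (198,294) and green (306,292), matching the projections. Grasping blue.

Emit:
arm_command --rows '[[100, [0, 0, 0.8], [0, 0, 0]], [100, [0, 0, 0.8], [0, 0, 0]], [100, [0, 0, 0.8], [0, 0, 0]], [100, [0, 0, 0.8], [0, 0, 0]], [100, [0, 0, 0.5], [0, 0, 0]], [100, [0, 0, 0.33], [0, 0, 0]], [100, [0, 0, 0], [0, 0, 0]], [65, [0, 0, 0], [0, 0, 0]], [65, [0, 0, 0], [0, 0, 0]], [65, [0, 0, 0], [0, 0, 0]], [0, [0, 0, 0], [0, 0, 0]], [0, [0, 0, 0], [0, 0, 0]]]'

```text
clock: 14.65
ee_pos: [0.5167, 0.0414, 0.2122]
tool_rot: [180.0, 0.2, -180.0]
force: [-0.3, -0.1, 5.4]
finger_gap: 0.0639
```

Emit:
arm_command --rows '[[0, [0, 0, -0.2], [0, 0, 0]], [0, [0, 0, -0.4], [0, 0, 0]], [0, [0, 0, -0.7], [0, 0, 0]], [0, [0, 0, -1], [0, 0, 0]], [0, [0, 0, -1], [0, 0, 0]], [0, [0, 0, -1], [0, 0, 0]], [0, [0, 0, -1], [0, 0, 0]], [0, [0, 0, -0.7], [0, 0, 0]], [0, [0, 0, -0.2], [0, 0, 0]], [0, [-0.1, -0.4, 0], [0, 0, 0]], [0, [-0.2, -0.8, 0], [0, 0, 0]], [0, [-0.3, -1, 0], [0, 0, 0]]]'

```text
clock: 15.85
ee_pos: [0.5338, -0.0254, 0.3952]
tool_rot: [-180.0, -0.1, -179.9]
force: [0.8, 0.2, -1.2]
finger_gap: 0.0643
```

Emit:
arm_command --rows '[[0, [-0.3, -1, 0], [0, 0, 0]], [0, [-0.3, -1, 0], [0, 0, 0]], [0, [-0.3, -1, 0], [0, 0, 0]], [0, [-0.3, -1, 0], [0, 0, 0]], [0, [-0.3, -1, 0], [0, 0, 0]], [0, [-0.3, -1, 0], [0, 0, 0]], [0, [-0.3, -1, 0], [0, 0, 0]], [0, [-0.3, -1, 0], [0, 0, 0]], [0, [-0.2, -0.9, 0], [0, 0, 0]], [0, [-0.1, -0.5, 0], [0, 0, 0]], [0, [0, 0, 0], [0, 0, 0]], [0, [0, 0, 0], [0, 0, 0]]]'

```text
clock: 17.05
ee_pos: [0.6147, -0.3074, 0.3947]
tool_rot: [179.9, -0.1, 180.0]
force: [-0.0, 1.5, 0.0]
finger_gap: 0.0644
```

Run:
```python
from h import *
o=ctrl.observe();print(o['ee_pos'],o['tool_rot'],o['finger_gap']);a=snap('wrist')[1];b=snap('side')[1];cv2.imwrite('pics/m6.png',cv2.resize(np.hstack([a,b]),(800,300))[:,:,::-1])
```

```text
[ 0.6147 -0.3074  0.3947] [179.918   -0.149  179.9543] 0.06438448107707037
```

View pics/m6.png

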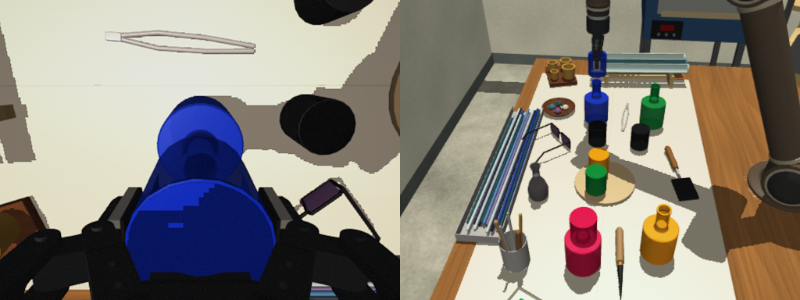

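Blue hangs level over its carafe, with the neck at (201,150) under the cup. Lowering.

Emit:
arm_command --rows '[[0, [0, 0, 0.4], [0, 0, 0]], [0, [0, 0, 0.5], [0, 0, 0]], [0, [0, 0, 0.5], [0, 0, 0]], [0, [0, 0, 0.5], [0, 0, 0]], [0, [0, 0, 0.4], [0, 0, 0]], [0, [0, 0, 0.3], [0, 0, 0]], [0, [0, 0, 0.2], [0, 0, 0]], [0, [0, 0, 0.12], [0, 0, 0]], [0, [0, 0, 0.1], [0, 0, 0]], [0, [0, 0, 0], [0, 0, 0]], [0, [0, 0, 0], [0, 0, 0]]]'

```text
clock: 18.25
ee_pos: [0.6152, -0.3068, 0.3064]
tool_rot: [-180.0, 0.0, -180.0]
force: [-0.5, -0.6, -1.3]
finger_gap: 0.064
```

Emit:
arm_command --rows '[[0, [0, 0, 0.08], [0, 0, 0]], [0, [0, 0, 0], [0, 0, 0]], [0, [0, 0, 0], [0, 0, 0]]]'

```text
clock: 18.55
ee_pos: [0.6151, -0.3067, 0.3036]
tool_rot: [180.0, 0.0, -180.0]
force: [0.4, -0.3, -0.3]
finger_gap: 0.064
```

Emit:
arm_command --rows '[[0, [0, 0, 0.07], [0, 0, 0]], [0, [0, 0, 0.06], [0, 0, 0]], [0, [0, 0, 0], [0, 0, 0]], [0, [0, 0, 0], [0, 0, 0]]]'

```text
clock: 18.95
ee_pos: [0.615, -0.3067, 0.3003]
tool_rot: [-180.0, 0.0, -180.0]
force: [-1.2, 0.2, 4.0]
finger_gap: 0.0642
```

Emit:
arm_command --rows '[[80, [0, 0, 0], [0, 0, 0]], [90, [0, 0, 0], [0, 0, 0]], [100, [0, 0, 0], [0, 0, 0]], [100, [0, 0, 0], [0, 0, 0]], [100, [0, 0, -0.3], [0, 0, 0]], [100, [0, 0, -0.6], [0, 0, 0]], [100, [0, 0, -0.8], [0, 0, 0]], [100, [0, 0, -0.8], [0, 0, 0]], [100, [0, 0, -0.8], [0, 0, 0]], [100, [0, 0, -0.2], [0, 0, 0]], [100, [0, 0, 0], [0, 0, 0]]]'

```text
clock: 20.05
ee_pos: [0.6152, -0.3068, 0.4061]
tool_rot: [-179.9, 0.1, -180.0]
force: [-0.5, 0.3, 0.2]
finger_gap: 0.0852
```

Emit:
arm_command --rows '[[100, [0.09, 0.8, 0], [0, 0, 0]], [100, [0.09, 1, 0], [0, 0, 0]], [100, [0.09, 1, 0], [0, 0, 0]], [100, [0.09, 1, 0], [0, 0, 0]], [100, [0.09, 1, 0], [0, 0, 0]], [100, [0.09, 1, 0], [0, 0, 0]], [100, [0.09, 1, 0], [0, 0, 0]], [100, [0.09, 1, 0], [0, 0, 0]], [100, [0.09, 1, 0], [0, 0, 0]], [100, [0.09, 1, 0], [0, 0, 0]], [100, [0.09, 1, 0], [0, 0, 0]], [100, [0.09, 1, 0], [0, 0, 0]]]'

```text
clock: 21.25
ee_pos: [0.5821, 0.0485, 0.4029]
tool_rot: [-180.0, -0.1, -180.0]
force: [-0.0, 0.8, -0.2]
finger_gap: 0.0852
```

Emit:
arm_command --rows '[[100, [0, 1, 0], [0, 0, 0]], [100, [0, 0, 0], [0, 0, 0.95]], [100, [0, 0, 0], [0, 0, 0.952]], [100, [0, 0, 0], [0, 0, 0.952]], [100, [0, 0, 0], [0, 0, 0.952]], [100, [0, 0, 0], [0, 0, 0.952]], [100, [0, 0, 0], [0, 0, 0.952]], [100, [0, 0, 0], [0, 0, 0.952]], [100, [0, 0, 0], [0, 0, 0.952]], [100, [0, 0, 0], [0, 0, 0.952]], [100, [0, 0, 0], [0, 0, 0.952]], [100, [0, 0, 0], [0, 0, 0.952]]]'

```text
clock: 22.45
ee_pos: [0.5824, 0.0773, 0.4029]
tool_rot: [-179.9, 0.0, 89.7]
force: [0.5, -0.8, 0.3]
finger_gap: 0.0855
```

Emit:
arm_command --rows '[[100, [0, 0, 0.8], [0, 0, 0]], [100, [0, 0, 1], [0, 0, 0]], [100, [0, 0, 0.5], [0, 0, 0]], [100, [0, 0, 0], [0, 0, 0]], [100, [0, 0, 0], [0, 0, 0]]]'

```text
clock: 22.95
ee_pos: [0.5823, 0.0772, 0.335]
tool_rot: [-179.9, 0.0, 90.0]
force: [-0.2, 0.9, 0.6]
finger_gap: 0.0855
```

Run:
```python
from h import *
o=ctrl.observe();print(o['ee_pos'],o['tool_rot'],o['q'],o['finger_gap']);cal,a=snap('wrist');b=snap('side')[1]
for X in((.5835,0),(.583,.077)):print(proj(cal,[*X,.086])/1.28)
cv2.imwrite('pics/m7.png',cv2.resize(np.hstack([a,b]),(800,300))[:,:,::-1])
```

```text
[0.5823 0.0772 0.335 ] [-179.8991    0.0114   90.0239] [ 7.5554 14.4589 -2.1685 73.4741  0.0019 97.5314] 0.08552328894521918
[203.3581 235.2331]
[203.1028 157.0487]
```

View pics/m7.png

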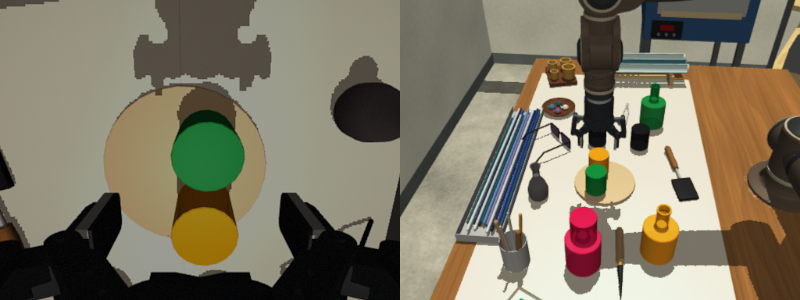

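Green is at (208,156), about 4 mm farther in +x than predicted. Correcting that and descending.

Emit:
arm_command --rows '[[100, [0, 0.14, 0.8], [0, 0, 0]], [100, [0, 0, 0.8], [0, 0, 0]], [100, [0, 0, 0.8], [0, 0, 0]], [100, [0, 0, 0.8], [0, 0, 0]], [100, [0, 0, 0.5], [0, 0, 0]], [100, [0, 0, 0.4], [0, 0, 0]], [100, [0, 0, 0], [0, 0, 0]], [65, [0, 0, 0], [0, 0, 0]], [65, [0, 0, 0], [0, 0, 0]], [65, [0, 0, 0], [0, 0, 0]], [0, [0, 0, 0], [0, 0, 0]], [0, [0, 0, 0], [0, 0, 0]]]'

```text
clock: 24.25
ee_pos: [0.5874, 0.0774, 0.2142]
tool_rot: [179.8, -0.0, 90.0]
force: [-1.0, -0.3, 5.5]
finger_gap: 0.0631
```

Emit:
arm_command --rows '[[0, [0, 0, -0.2], [0, 0, 0]], [0, [0, 0, -0.4], [0, 0, 0]], [0, [0, 0, -0.7], [0, 0, 0]], [0, [0, 0, -1], [0, 0, 0]], [0, [0, 0, -1], [0, 0, 0]], [0, [0, 0, -1], [0, 0, 0]], [0, [0, 0, -1], [0, 0, 0]], [0, [0, 0, -0.7], [0, 0, 0]], [0, [0, 0, -0.2], [0, 0, 0]], [0, [-0.4, -0.2, 0], [0, 0, 0]], [0, [-0.8, -0.4, 0], [0, 0, 0]], [0, [-1, -0.5, 0], [0, 0, 0]]]'

```text
clock: 25.45
ee_pos: [0.5531, 0.0107, 0.3967]
tool_rot: [-179.8, 0.0, 90.1]
force: [-0.0, -0.5, -0.3]
finger_gap: 0.063
```

Emit:
arm_command --rows '[[0, [-1, -0.5, 0], [0, 0, 0]], [0, [-1, -0.5, 0], [0, 0, 0]], [0, [-1, -0.5, 0], [0, 0, 0]], [0, [-1, -0.5, 0], [0, 0, 0]], [0, [-1, -0.5, 0], [0, 0, 0]], [0, [-1, -0.5, 0], [0, 0, 0]], [0, [-1, -0.5, 0], [0, 0, 0]], [0, [-1, -0.5, 0], [0, 0, 0]], [0, [-1, -0.4, 0], [0, 0, 0]], [0, [-0.8, -0.3, 0], [0, 0, 0]], [0, [-0.48, -0.2, 0], [0, 0, 0]], [0, [0, 0, 0], [0, 0, 0]]]'

```text
clock: 26.65
ee_pos: [0.4054, -0.2987, 0.397]
tool_rot: [-179.8, -0.1, 89.8]
force: [-0.2, 0.3, -0.0]
finger_gap: 0.0628
```

Run:
```python
from h import *
o=ctrl.observe();print(o['ee_pos'],o['tool_rot'],o['finger_gap']);a=snap('wrist')[1];b=snap('side')[1];cv2.imwrite('pics/m8.png',cv2.resize(np.hstack([a,b]),(800,300))[:,:,::-1])
```

```text
[ 0.4054 -0.2987  0.397 ] [-179.85     -0.0694   89.839 ] 0.06275426759967456
```

View pics/m8.png

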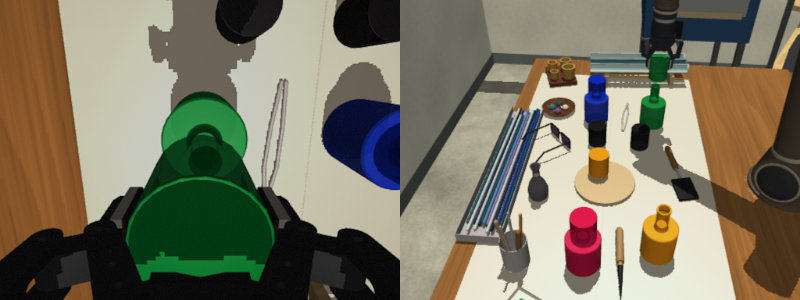

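Green is level and the neck (206,155) is about 2–3 mm to the +x side of the cup. Correcting and lowering.

Emit:
arm_command --rows '[[0, [0.05, 0.08, 0], [0, 0, 0]], [0, [0, 0, 0.4], [0, 0, 0]], [0, [0, 0, 0.5], [0, 0, 0]], [0, [0, 0, 0.5], [0, 0, 0]], [0, [0, 0, 0.5], [0, 0, 0]], [0, [0, 0, 0.4], [0, 0, 0]], [0, [0, 0, 0.3], [0, 0, 0]], [0, [0, 0, 0.2], [0, 0, 0]], [0, [0, 0, 0.12], [0, 0, 0]], [0, [0, 0, 0.1], [0, 0, 0]], [0, [0, 0, 0], [0, 0, 0]], [0, [0, 0, 0], [0, 0, 0]]]'

```text
clock: 27.95
ee_pos: [0.4095, -0.2958, 0.3085]
tool_rot: [180.0, 0.0, 90.0]
force: [-1.0, -0.7, -0.9]
finger_gap: 0.0627
```

Emit:
arm_command --rows '[[0, [0, 0, 0.08], [0, 0, 0]], [0, [0, 0, 0], [0, 0, 0]], [0, [0, 0, 0], [0, 0, 0]]]'

```text
clock: 28.25
ee_pos: [0.4094, -0.2957, 0.3057]
tool_rot: [180.0, 0.0, 90.0]
force: [-0.9, -0.7, -1.3]
finger_gap: 0.0627
```

Emit:
arm_command --rows '[[0, [0, 0, 0.07], [0, 0, 0]], [0, [0, 0, 0.06], [0, 0, 0]], [0, [0, 0, 0], [0, 0, 0]], [0, [0, 0, 0], [0, 0, 0]]]'

```text
clock: 28.65
ee_pos: [0.4094, -0.2957, 0.3022]
tool_rot: [180.0, 0.0, 90.0]
force: [-0.7, 0.3, 3.4]
finger_gap: 0.0628
```

Emit:
arm_command --rows '[[80, [0, 0, 0], [0, 0, 0]], [90, [0, 0, 0], [0, 0, 0]], [100, [0, 0, 0], [0, 0, 0]], [100, [0, 0, 0], [0, 0, 0]], [100, [0, 0, -0.3], [0, 0, 0]], [100, [0, 0, -0.6], [0, 0, 0]], [100, [0, 0, -0.8], [0, 0, 0]], [100, [0, 0, -0.8], [0, 0, 0]], [100, [0, 0, -0.8], [0, 0, 0]], [100, [0, 0, -0.2], [0, 0, 0]], [100, [0, 0, 0], [0, 0, 0]]]'

```text
clock: 29.75
ee_pos: [0.4096, -0.2958, 0.4078]
tool_rot: [179.9, 0.1, 90.0]
force: [0.1, -1.2, -1.5]
finger_gap: 0.0856
```

Emit:
arm_command --rows '[[100, [0.9, 0.53, 0], [0, 0, 0]], [100, [0.9, 0.53, 0], [0, 0, 0]], [100, [0.9, 0.53, 0], [0, 0, 0]], [100, [0.9, 0.53, 0], [0, 0, 0]], [100, [0.9, 0.53, 0], [0, 0, 0]], [100, [0.9, 0.53, 0], [0, 0, 0]], [100, [0.9, 0.53, 0], [0, 0, 0]], [100, [0.9, 0.53, 0], [0, 0, 0]], [100, [0.9, 0.53, 0], [0, 0, 0]], [100, [0.9, 0.53, 0], [0, 0, 0]], [100, [0.85, 0.53, 0], [0, 0, 0]], [100, [0, 0, 0], [0, 0, 0]]]'

```text
clock: 30.95
ee_pos: [0.5854, 0.0025, 0.4043]
tool_rot: [-179.8, -0.0, 90.2]
force: [0.0, 0.1, 0.2]
finger_gap: 0.0851
```

Emit:
arm_command --rows '[[100, [0, 0, 0.8], [0, 0, 0]], [100, [0, 0, 1], [0, 0, 0]], [100, [0, 0, 0.5], [0, 0, 0]], [100, [0, 0, 0], [0, 0, 0]], [100, [0, 0, 0], [0, 0, 0]]]'

```text
clock: 31.45
ee_pos: [0.5837, -0.0006, 0.3374]
tool_rot: [-179.9, 0.0, 90.0]
force: [0.8, -0.4, 0.1]
finger_gap: 0.0855
```

Run:
```python
from h import *
o=ctrl.observe();print(o['ee_pos'],o['tool_rot'],o['finger_gap']);cal,a=snap('wrist');b=snap('side')[1]
print(proj(cal,[.5835,0,.086])/1.28)
cv2.imwrite('pics/m9.png',cv2.resize(np.hstack([a,b]),(800,300))[:,:,::-1])
```

```text
[ 0.5837 -0.0006  0.3374] [-179.9195    0.0087   89.9999] 0.08550436279930333
[201.93   155.3059]
```

View pics/m9.png

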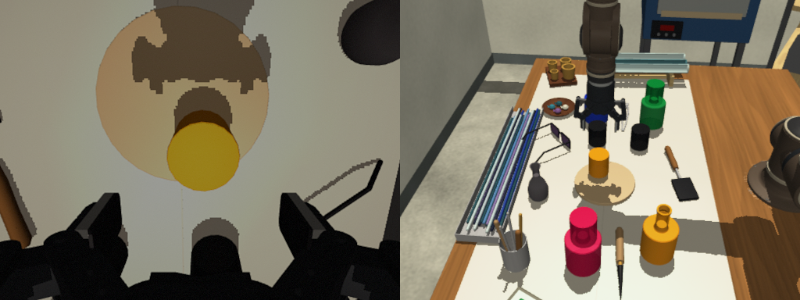

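Green is on its carafe, and amber is centred at (203,155) as predicted. Grasping.

Emit:
arm_command --rows '[[100, [0, 0.02, 0.8], [0, 0, 0]], [100, [0, 0, 0.8], [0, 0, 0]], [100, [0, 0, 0.8], [0, 0, 0]], [100, [0, 0, 0.8], [0, 0, 0]], [100, [0, 0, 0.55], [0, 0, 0]], [100, [0, 0, 0.4], [0, 0, 0]], [100, [0, 0, 0], [0, 0, 0]], [65, [0, 0, 0], [0, 0, 0]], [65, [0, 0, 0], [0, 0, 0]], [65, [0, 0, 0], [0, 0, 0]], [0, [0, 0, 0], [0, 0, 0]], [0, [0, 0, 0], [0, 0, 0]]]'

```text
clock: 32.75
ee_pos: [0.5853, -0.0001, 0.2148]
tool_rot: [179.8, 0.0, 90.0]
force: [-0.8, -0.6, 5.3]
finger_gap: 0.0629
```

Emit:
arm_command --rows '[[0, [0, 0, -0.2], [0, 0, 0]], [0, [0, 0, -0.4], [0, 0, 0]], [0, [0, 0, -0.7], [0, 0, 0]], [0, [0, 0, -1], [0, 0, 0]], [0, [0, 0, -1], [0, 0, 0]], [0, [0, 0, -1], [0, 0, 0]], [0, [0, 0, -1], [0, 0, 0]], [0, [0, 0, -0.7], [0, 0, 0]], [0, [0, 0, -0.2], [0, 0, 0]], [0, [0.4, -0.25, 0], [0, 0, 0]], [0, [0.8, -0.5, 0], [0, 0, 0]], [0, [0.9, -0.56, 0], [0, 0, 0]]]'

```text
clock: 33.95
ee_pos: [0.5445, 0.0636, 0.3974]
tool_rot: [-179.8, 0.0, 90.0]
force: [-0.2, 0.3, -1.1]
finger_gap: 0.0628
```

Emit:
arm_command --rows '[[0, [0.9, -0.56, 0], [0, 0, 0]], [0, [0.9, -0.56, 0], [0, 0, 0]], [0, [0.9, -0.56, 0], [0, 0, 0]], [0, [0.9, -0.56, 0], [0, 0, 0]], [0, [0.9, -0.56, 0], [0, 0, 0]], [0, [0.9, -0.56, 0], [0, 0, 0]], [0, [0.9, -0.56, 0], [0, 0, 0]], [0, [0.7, -0.45, 0], [0, 0, 0]], [0, [0.33, -0.2, 0], [0, 0, 0]], [0, [0, 0, 0], [0, 0, 0]], [0, [0, 0, 0], [0, 0, 0]]]'

```text
clock: 35.05
ee_pos: [0.4081, 0.2825, 0.3987]
tool_rot: [-180.0, 0.1, 90.1]
force: [0.4, -0.1, -0.8]
finger_gap: 0.0633
```

Run:
```python
from h import *
o=ctrl.observe();print(o['ee_pos'],o['tool_rot'],o['finger_gap']);a=snap('wrist')[1];b=snap('side')[1];cv2.imwrite('pics/m10.png',cv2.resize(np.hstack([a,b]),(800,300))[:,:,::-1])
```

```text
[0.4081 0.2825 0.3987] [-179.96      0.0606   90.0502] 0.06328112410493632
```

View pics/m10.png

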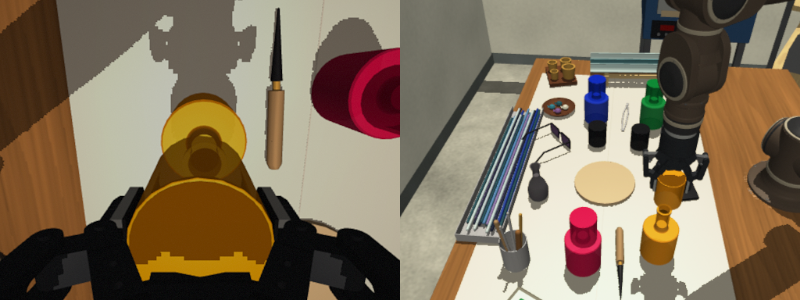

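Amber is level over its carafe, with the neck at (206,155) and the other three sets standing. Lowering.

Emit:
arm_command --rows '[[0, [0, 0.05, 0], [0, 0, 0]], [0, [0, 0, 0.4], [0, 0, 0]], [0, [0, 0, 0.5], [0, 0, 0]], [0, [0, 0, 0.5], [0, 0, 0]], [0, [0, 0, 0.5], [0, 0, 0]], [0, [0, 0, 0.4], [0, 0, 0]], [0, [0, 0, 0.3], [0, 0, 0]], [0, [0, 0, 0.2], [0, 0, 0]], [0, [0, 0, 0.12], [0, 0, 0]], [0, [0, 0, 0.1], [0, 0, 0]], [0, [0, 0, 0], [0, 0, 0]], [0, [0, 0, 0], [0, 0, 0]]]'

```text
clock: 36.35
ee_pos: [0.4098, 0.2828, 0.3091]
tool_rot: [180.0, -0.0, 90.0]
force: [-0.6, -0.3, -1.8]
finger_gap: 0.0629
```

Emit:
arm_command --rows '[[0, [0, 0, 0.08], [0, 0, 0]], [0, [0, 0, 0], [0, 0, 0]], [0, [0, 0, 0], [0, 0, 0]]]'

```text
clock: 36.65
ee_pos: [0.4097, 0.2827, 0.3063]
tool_rot: [180.0, -0.0, 90.0]
force: [-0.2, 0.2, -1.9]
finger_gap: 0.063
```

Emit:
arm_command --rows '[[0, [0, 0, 0.07], [0, 0, 0]], [0, [0, 0, 0.06], [0, 0, 0]], [0, [0, 0, 0], [0, 0, 0]], [0, [0, 0, 0], [0, 0, 0]]]'

```text
clock: 37.05
ee_pos: [0.4097, 0.2828, 0.3028]
tool_rot: [180.0, -0.0, 90.0]
force: [-1.1, -0.1, 2.5]
finger_gap: 0.0629
```

Emit:
arm_command --rows '[[80, [0, 0, 0], [0, 0, 0]], [90, [0, 0, 0], [0, 0, 0]], [100, [0, 0, 0], [0, 0, 0]], [100, [0, 0, 0], [0, 0, 0]], [100, [0, 0, -0.3], [0, 0, 0]], [100, [0, 0, -0.6], [0, 0, 0]], [100, [0, 0, -0.8], [0, 0, 0]], [100, [0, 0, -0.8], [0, 0, 0]], [100, [0, 0, -0.8], [0, 0, 0]], [100, [0, 0, -0.2], [0, 0, 0]], [100, [0, 0, 0], [0, 0, 0]]]'

```text
clock: 38.15
ee_pos: [0.4099, 0.2828, 0.4084]
tool_rot: [179.9, -0.1, 90.0]
force: [-0.1, -0.2, 0.7]
finger_gap: 0.0857
```

Emit:
arm_command --rows '[[100, [0.8, -0.5, 0], [0, 0, 0]], [100, [0.8, -1, 0], [0, 0, 0]], [100, [0.8, -1, 0], [0, 0, 0]], [100, [0.8, -1, 0], [0, 0, 0]], [100, [0.8, -1, 0], [0, 0, 0]], [100, [0.8, -1, 0], [0, 0, 0]], [100, [0.5, -0.5, 0], [0, 0, 0]], [100, [0, 0, 0], [0, 0, 0]], [100, [0, 0, 0], [0, 0, 0]]]'

```text
clock: 39.05
ee_pos: [0.2294, 0.4416, 0.4061]
tool_rot: [-180.0, 0.1, 90.1]
force: [0.1, -0.7, 0.5]
finger_gap: 0.0857
```

Run:
```python
from h import *
o=ctrl.observe();print(o['clock'],o['ee_pos'],o['force'],o['finger_gap']);ct,a=snap('top','t11');cs,b=snap('side','s11');cv2.imwrite('pics/m11.png',cv2.resize(np.hstack([a,b]),(800,300))[:,:,::-1])
HUE['green']=(45,95)
C={'blue':(.615,-.307),'green':(.408,-.297),'amber':(.409,.283),'cran':(.597,.330)}
for c,X in C.items():
    u,v=proj(cs,[*X,.1]).astype(int)
    m=mask(b,c,140,40);k=np.zeros_like(m);k[max(0,v-65):v+60,u-40:u+40]=m[max(0,v-65):v+60,u-40:u+40]
    ys,xs=np.nonzero(k)
    print(c,'top row',ys.min(),'expected base-top rows',proj(cs,[X[0],X[1]-.03,.174])[1],'centre u tumbler part',np.mean([ [xs[ys==r].min(),xs[ys==r].max()] for r in range(ys.min()+8,ys.min()+16)]),'exp',proj(cs,[*X,.15])[0])
```

```text
39.05 [0.2294 0.4416 0.4061] [ 0.1346 -0.7396  0.5484] 0.08573952951269889
blue top row 96 expected base-top rows 95.09330135187982 centre u tumbler part 252.0 exp 251.73549574389958
green top row 101 expected base-top rows 100.31701366088213 centre u tumbler part 326.3125 exp 326.154169263518
amber top row 252 expected base-top rows 252.5589842879443 centre u tumbler part 339.0625 exp 338.0178610913716
cran top row 265 expected base-top rows 265.05108696817695 centre u tumbler part 234.25 exp 234.81700806945392
```

View pics/m11.png

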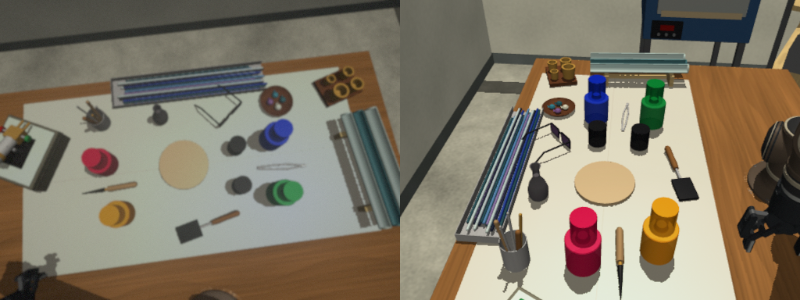

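All four sets stand level at the expected heights and centres, and the arm is clear. Handing in.

```bash
python3 -c "
from rig import ctrl
print(ctrl.finish_job())"
```

```text
the job is handed in; nothing more can be done
None
```

All four tumblers now stand mouth down on the shoulders of their own-colour carafes, let go, and the job is handed in. It took about 39 s of the 112 s allowed. I moved them in the order cranberry, blue, green, amber. I lowered each until the wrist force showed it touching the shoulder (2.5–4 N) before opening the jaws.

- **Placing:** in the last side picture each tumbler's base top is within 1 pixel (about 2 mm) of its expected row. Each centre is also within about 1 pixel of its carafe axis.
- **Nothing else disturbed:** by eye in the last top and side pictures, the carafes, the bud vase and the two black look-alikes stand where they were. The arm is clear with its jaws open.
- **Disagreements:** the green tumbler stood about 4 mm from my first estimate, and I corrected that before grasping it. My first two-camera estimate of the green carafe was about 16 mm off, and I used the closer wrist-camera reading instead.
- **Verdict:** no check failed, but the hand-in reports no verdict, so the result is not confirmed beyond these pictures.

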